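# Make up the extruder kit and the frame kit on the printer bench

## Robot

A 6-joint arm with a two-finger parallel gripper is mounted at the origin on the work surface. World frame = base frame: x ahead of the robot, y to its left, z up, the work surface at z = 0. Lengths are in m, angles in rad, forces in N, time in s.
With the tool pointing down it reaches from about 0.35 to 0.975 m from the base axis. Payload 4.9 kg.
Tool frame: the origin (TCP) lies between the finger pads; the fingertips stand 19 mm ahead of it and the grasp point (between the pads) is the TCP; z points along the fingers, y is the direction in which the jaws open and shut (so a half turn about z gives the same grasp; the last joint's range is limited). The gripper opens to 85 mm and grips with 20 to 120 N. Pads are 22 mm wide; open, the fingers measure 114 mm over their backs; the gripper's body (76 mm by 85 mm) begins 54 mm behind the grasp point. The pads swing forward as they close: fully open they stand 13 mm farther back than shut.
Start: joints at [-1.411, 0.053, 1.613, -0, 1.476, -0.119], TCP at [0.172, -0.601, 0.25] pointing down, gripper open.
Joint ranges: [-3.01, 3.01], [-1.01, 2.22], [0.06, 2.58], [-1.02, 4.17], [0.09, 2.62], [-3.14, 3.14]. Speed limits (rad/s): [2.57, 2.57, 3.14, 3.14, 3.14, 3.14].

## Interface

Orientations are given as a unit quaternion [w, x, y, z].
In Python, from plant import state, grab_frame, calibration, job_done gives the robot as it stands. The module is installed in compiled form; this text tells all that it offers.
- The arm moves only by the tool servo_tool, never from a script. Its argument "deltas" is a list that holds one entry, the list of rows, each a list of 5 numbers: the finger opening in mm, from 0 to 85.4, then the shift along the world's x, y, z in mm, then the turn about the world's z in units of 6 degrees (1.0 is 6 degrees). A call has 1 to 5 rows; each row is the pose to reach, as a shift and turn from the pose commanded when the call began; what a row does not reach only later rows make up. A row lasts 1/8 s, in which the tool goes at most 62.5 mm and 10.7 degrees, less where a joint would pass 70% of its speed; a pose out of reach is approached as far as the arm can. A call with a gripper value outside its range is refused whole. The fingers move at their own pace and stop on an object; the grip force is fixed at half the most. Time passes only in rows, so rows that repeat a pose let the fingers close. It gives the time, the measured TCP pose, the force and the opening at its end, in the units of the state.
- state(): the state, without advancing time (a new reading comes with each control period).
- grab_frame(name): name is "side" or "top"; returns the picture (400x640x3 uint8, red, green, blue); there is no depth.
- calibration(name): a dict with "intrinsics" (3x3 intrinsics, pixels), "k1" (the pictures are not rectified: a ray, as slopes to the right and down, at radius r is drawn at 1 + k1 r^2 times it, then the intrinsics apply), "world_from_camera" (4x4, takes a point from camera to world coordinates). Camera axes: x right, y down, z forward; pixel columns grow to the right and rows downward; lengths in m; the calibration is good to about 2 mm. A picture is of the moment at which its call begins. calibration takes no time and is no camera call.
- job_done(): hands the job in, once; it reports no verdict.
The state is a dict: "time": time; "joint_pos": joint angles; "joint_vel": joint speeds; "joint_efforts": joint torques, N m; "tool_pos": TCP position; "tool_rot": TCP orientation; "contact_force": force on the tool from outside, world axes, zero at the start; "ft_torque": the same for the moment, N m; "gripper_width": opening from 0.0 (shut) to 1.0 (fully open).
Only numpy, scipy, OpenCV 4.12 (cv2) and the standard library are available. Lean on these libraries where they do the work, as an engineer would, in place of code of your own. Each camera call takes 0.05 s, during which the arm holds its last target.

## Task

Make up two kits from the parts standing on the amber print bed. Extruder kit, in the red sprung lift tray: put the black motor in its middle compartment before anything else goes on the lift, then the green gear and the blue hexagonal coupling in the two outer compartments, one in each (either way round), lowering everything gently so that the lift is never pushed down to its stop. Frame kit, in the yellow tray: the white bracket and the aluminium block, one in each compartment (either way round); leave everything standing upright, flat on the compartment floors, and do not disturb the pliers, the screwdriver or the spool.

Things in the scene. Friction and masses are not known exactly. Their poses are not given: they have to be found in the camera images.
- motor_mid (a point): Black motor standing on the amber print bed (fixed plate 320 x 400 mm, top 4 mm above the bench, where all five parts start): round can 38 mm across on a square steel foot 42 x 42 x 6 mm, can top 48 mm above the underside, thin shaft up to 58 mm. About 280 g. The point is on the axis, 24 mm above the underside; z up, x and y square to the foot. Grips at any yaw.
- gear_mid (a point): Green printed gear, standing: toothed cylinder 40 mm across the teeth (36 mm across the solid core that the fingers close on), 36 mm tall, about 100 g. The point is its centre, 18 mm above the underside; z up. Any yaw grips.
- coupling_mid (a point): Blue printed hexagonal coupling, standing: 36 mm across flats (42 mm across corners), 40 mm tall, about 90 g. The point is its centre, 20 mm above the underside; z up along the prism, x is normal to one pair of flats (others every 60 degrees).
- bracket_mid (a point): White printed L-bracket: upright wall 16 mm thick (x), 40 wide (y), 56 tall; its foot, 12 mm thick, as wide, runs 26 mm beyond the wall's +x face. About 80 g. The point is in the middle of the wall, 30 mm above the underside; x points from wall to foot, z up. Footprint from this point: x -8 to +34, y -20 to +20 mm. Can be gripped across its width or the wall's thickness.
- block_mid (a point): Aluminium clamp block with a dark cross hole: 42 mm (x, along the hole) x 36 mm (y) x 44 mm tall, about 170 g. The point is its centre, 22 mm above the underside; z up.
- lift_floor (a point): Centre of the red sprung lift tray's inner floor, moving with it; z up. 3 compartments along its x, centres at -73, 0, +73 mm, each 70 (x) x 104 (y) mm inside; walls 3 mm thick, 10 mm above the floor; outside 222 x 110 mm. Base fixed. Empty, this floor is 62 mm above the bench; it sinks level, about 4.5 mm per N (motor 12 mm, whole kit 20, at most 27), and meets its stop 45 mm down.
- tray_floor (a point): Centre of the inner floor of the yellow tray (top face of the floor, 4 mm above the bench), fixed on the bench. Two equal compartments in a row along its x, centres at x = -36.5 and +36.5 mm, each 70 mm (x) by 104 mm (y) inside; walls 3 mm thick and 10 mm high above the floor; outside 149 x 110 mm. z up.
- pliers: Bystander: pliers with grey handles, 165 mm long, 18 mm high, lying on the bench beyond the print bed. Origin near the pivot at bench height, x towards the jaws. To be left alone.
- spool: Bystander: small orange filament spool with black flanges lying flat, 100 mm across, 42 mm high. Origin at the centre of its underside. To be left alone.
- driver: Bystander: screwdriver with a green handle, about 160 mm long, lying on the bench beyond the print bed. To be left alone.

How it is judged:
By the outcome, as a careful person would: the job done as asked, in the order asked, and still so for the second after the job is handed in, with the robot touching nothing.
It also fails if it takes over 131 s, if anything falls off the work surface, if the arm or the gripper's body presses on something with over 40 N, if the wrist force passes 120 N, or if a joint passes its speed limit or range.

## Working session

There is one attempt and no reset: what is moved stays moved. The work goes in short steps, Python scripts to look and compute and a tool call to move; the robot and the scene stay as the last step left them, time stands still between calls to the robot, and variables do not carry over. Pictures are saved under pics/ and viewed, and the job is handed in when it is done.

Besides the shell and the picture viewer there is one more tool, called after ">>>" in YAML: its name, and indented under it one key for each argument. servo_tool: Moves the arm, as the interface text tells. Its arguments: {"type":"object","properties":{"deltas":{"type":"array","items":{"type":"array","items":{"type":"array","items":{"type":"number"}}}}},"required":["deltas"]}

```bash
mkdir -p pics
python3 - <<'E'
from plant import state, grab_frame, calibration
import cv2, numpy as np
for n in ("side","top"):
    f=grab_frame(n); cv2.imwrite(f"pics/{n}0.png",f[:,:,::-1])
    c=calibration(n); print(n,np.round(c["intrinsics"],2).tolist(),c["k1"],np.round(c["world_from_camera"],4).tolist())
s=state(); print({k:np.round(v,3).tolist() for k,v in s.items()})
E
```

```text
side [[491.01, 0.0, 321.02], [0.0, 491.01, 196.5], [0.0, 0.0, 1.0]] -0.0014821827015434259 [[0.7787, -0.4926, 0.3885, 0.2255], [-0.6272, -0.597, 0.5003, -0.5239], [-0.0146, -0.6332, -0.7738, 0.8502], [0.0, 0.0, 0.0, 1.0]]
top [[410.97, 0.0, 313.51], [0.0, 410.97, 198.87], [0.0, 0.0, 1.0]] -0.06630866364178219 [[0.0028, -0.9951, 0.0993, 0.4985], [-1.0, -0.0032, -0.0035, -0.0052], [0.0038, -0.0993, -0.995, 1.0939], [0.0, 0.0, 0.0, 1.0]]
{'time': 0.1, 'joint_pos': [-1.411, 0.053, 1.614, -0.0, 1.476, -0.119], 'joint_vel': [-0.001, -0.0, -0.004, -0.0, -0.001, -0.0], 'joint_efforts': [-0.001, -39.491, -37.136, -0.0, 0.004, -0.0], 'tool_pos': [0.172, -0.6, 0.249], 'tool_rot': [-0.001, 0.99, 0.139, -0.0], 'contact_force': [-1.15, -0.186, 0.282], 'ft_torque': [-0.001, -0.036, 0.022], 'gripper_width': 1.001}
```

View pics/side0.png

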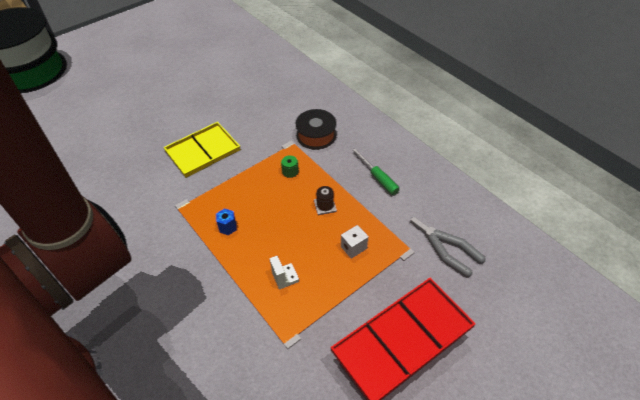

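View pics/top0.png

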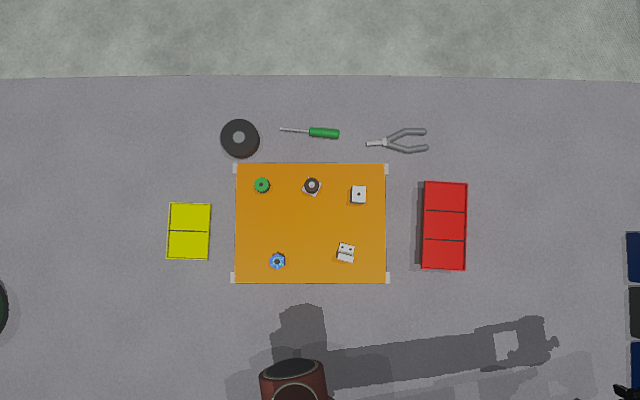

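Run:
```python
import cv2, numpy as np
s=cv2.imread("pics/side0.png"); t=cv2.imread("pics/top0.png")
a=cv2.resize(s[140:300,190:430],None,fx=3.3,fy=3.3,interpolation=cv2.INTER_CUBIC)
b=cv2.resize(t[155:290,225:395],None,fx=4.4,fy=4.4,interpolation=cv2.INTER_CUBIC)
cv2.imwrite("pics/sz0.png",a);cv2.imwrite("pics/tz0.png",b);print(a.shape,b.shape)
```

```text
(528, 792, 3) (594, 748, 3)
```

View pics/sz0.png

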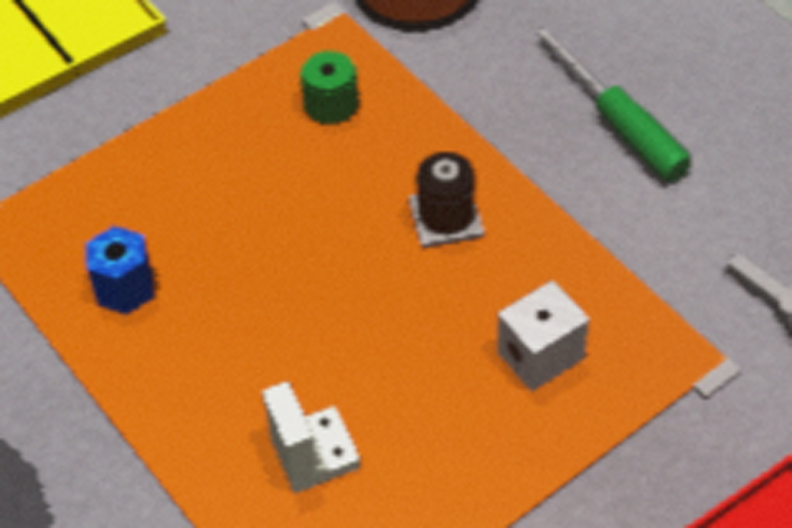

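View pics/tz0.png

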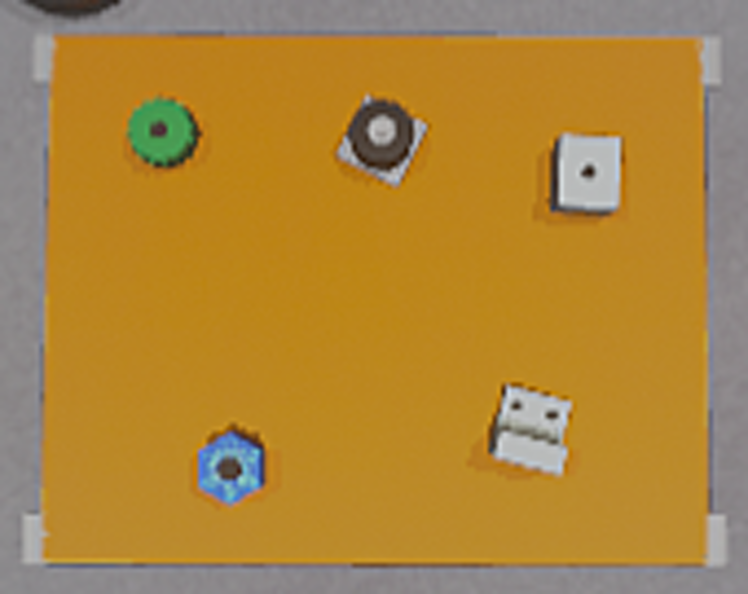

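```bash
cat > h.py <<'E'
import cv2, numpy as np
from plant import calibration
C={n:calibration(n) for n in("side","top")}
def ray(n,p):
    c=C[n];K=np.array(c["intrinsics"]);T=np.array(c["world_from_camera"])
    d=np.array([(p[0]-K[0,2])/K[0,0],(p[1]-K[1,2])/K[1,1]]);u=d.copy()
    for _ in range(20): u=d/(1+c["k1"]*(u@u))
    v=T[:3,:3]@np.array([u[0],u[1],1]); return T[:3,3],v/np.linalg.norm(v)
def plane(n,p,z):
    o,v=ray(n,p); return o+v*(z-o[2])/v[2]
def tri(ps,pt):
    o1,a=ray("side",ps);o2,b=ray("top",pt)
    k=np.linalg.lstsq(np.c_[a,-b],o2-o1,rcond=None)[0]
    P,Q=o1+k[0]*a,o2+k[1]*b
    return (P+Q)/2,np.linalg.norm(P-Q)
def proj(n,P):
    c=C[n];T=np.linalg.inv(np.array(c["world_from_camera"]));q=T[:3,:3]@P+T[:3,3];u=q[:2]/q[2]
    u=u*(1+c["k1"]*(u@u));K=np.array(c["intrinsics"]);return u*K[0,0]+K[:2,2]
E
python3 - <<'E'
from h import *
ims={n:cv2.imread(f"pics/{n}0.png") for n in C}
hsv={n:cv2.cvtColor(i,cv2.COLOR_BGR2HSV) for n,i in ims.items()}
def quad(m):
    cs,_=cv2.findContours(m,cv2.RETR_EXTERNAL,cv2.CHAIN_APPROX_NONE); c=max(cs,key=cv2.contourArea)
    c=cv2.convexHull(c)
    for e in np.arange(2,20,.5):
        q=cv2.approxPolyDP(c,e,True)
        if len(q)==4: break
    return q[:,0]
def cmask(n,lo,hi): return cv2.inRange(hsv[n],lo,hi)
for name,rs,z in (("yellow",[((24,150,90),(34,255,255))],.014),("red",[((0,170,120),(4,255,255)),((176,170,120),(180,255,255))],.072)):
    for n in C:
        m=sum(cmask(n,*r) for r in rs)
        q=quad(m); W=np.array([plane(n,p,z)[:2] for p in q]); 
        print(name,n,q.tolist(),np.round(W*1000).tolist(),np.round(W.mean(0)*1000,1),np.round([np.linalg.norm(W[i]-W[i-1])*1000 for i in range(4)]))
for name,lo,hi in(("green",(45,60,30),(80,255,255)),("blue",(95,100,30),(130,255,255))):
    for n in C:
        cs,_=cv2.findContours(cmask(n,lo,hi),cv2.RETR_EXTERNAL,cv2.CHAIN_APPROX_NONE)
        for c in cs:
            if cv2.contourArea(c)>60: print(name,n,cv2.boundingRect(c),cv2.contourArea(c))
cv2.imwrite("pics/red0.png",cv2.resize(np.hstack([ims["top"][170:280,400:480],]),None,fx=5,fy=5))
cv2.imwrite("pics/red1.png",cv2.resize(np.hstack([ims["side"][270:400,320:480],]),None,fx=4.5,fy=4.5))
E
```

```text
yellow side [[217, 122], [238, 150], [184, 175], [164, 147]] [[595.0, 373.0], [582.0, 255.0], [443.0, 267.0], [450.0, 378.0]] [517.4 318.4] [146. 119. 140. 112.]
yellow top [[210, 204], [207, 259], [167, 258], [169, 204]] [[592.0, 265.0], [447.0, 269.0], [449.0, 375.0], [591.0, 375.0]] [519.9 321. ] [110. 144. 106. 142.]
red side [[430, 278], [474, 324], [369, 399], [331, 347]] [[649.0, -293.0], [641.0, -400.0], [422.0, -379.0], [429.0, -279.0]] [ 535.1 -337.8] [220. 108. 220. 100.]
red top [[425, 181], [467, 184], [463, 239], [423, 237]] [[647.0, -290.0], [640.0, -398.0], [501.0, -383.0], [506.0, -282.0]] [ 573.3 -338.3] [141. 108. 140. 101.]
green side (371, 166, 28, 29) 330.5
green side (281, 156, 17, 21) 243.0
green side (9, 51, 53, 38) 818.0
green top (254, 178, 15, 15) 147.0
green top (309, 127, 30, 12) 229.5
blue side (216, 209, 20, 25) 350.0
blue top (631, 342, 9, 48) 342.0
blue top (270, 253, 15, 16) 156.5
blue top (626, 232, 14, 51) 553.5
```

View pics/red0.png

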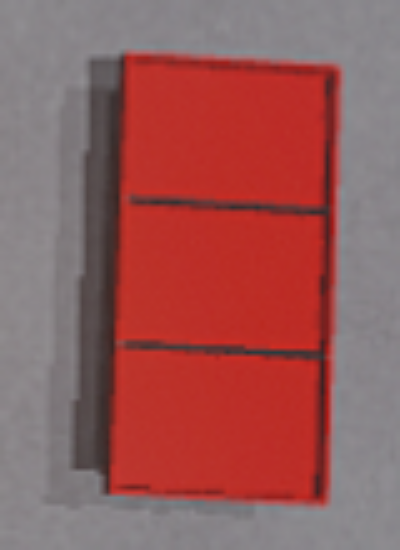

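View pics/red1.png

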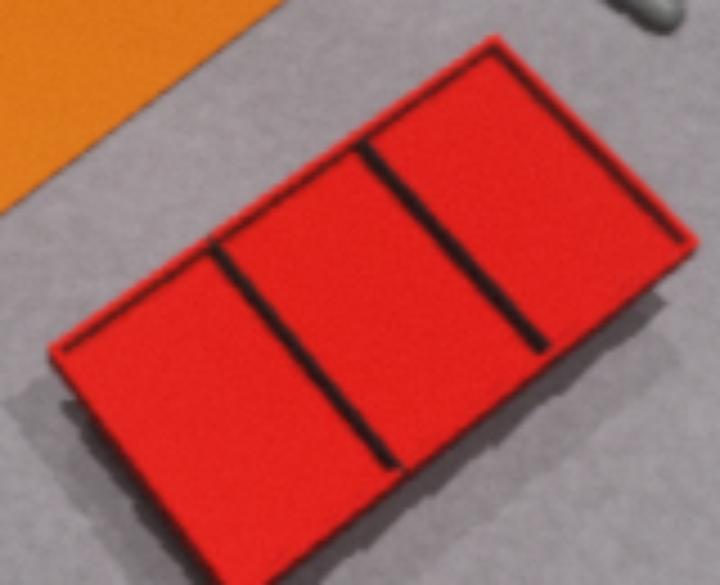

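Run:
```python
from h import *
ims={n:cv2.imread(f"pics/{n}0.png") for n in C}
hsv={n:cv2.cvtColor(i,cv2.COLOR_BGR2HSV) for n,i in ims.items()}
def un(p,f,o): return (np.array(p)+.5)/f-.5+np.array(o)
# red corners: far-left(+x+y), far-right(+x,-y), near-right, near-left
rt=[un(p,5,(400,170)) for p in((125,52),(341,66),(328,503),(108,493))]
rs=[un(p,4.5,(320,270)) for p in((495,36),(697,242))]
P=np.array([tri(a,b)[0] for a,b in zip(rs,rt)]);print("red tri",np.round(P*1000,1).tolist())
rs3=un((50,352),4.5,(320,270));print(np.round(tri(rs3,rt[3])[0]*1000,1), tri(rs3,rt[3])[1])
for z in(.072,):
  W=np.array([plane("top",p,z) for p in rt]);print(np.round(W*1000,1).tolist(),W.mean(0)*1000)
  a=W[0]+W[1]-W[2]-W[3];print("long axis yaw",np.degrees(np.arctan2(a[1],a[0])))
  b=W[0]+W[3]-W[1]-W[2];print("short",np.degrees(np.arctan2(b[1],b[0])))
  W=np.array([plane("side",p,z) for p in(rs[0],rs[1],rs3)]);print("side",np.round(W*1000,1).tolist(), (W[1]+W[2])/2*1000)
# yellow
m={n:cv2.inRange(hsv[n],(24,150,60),(34,255,255)) for n in C}
for n,x0,y0,w,h in(("side",155,115,95,70),("top",160,195,60,75)):
  z=cv2.resize(ims[n][y0:y0+h,x0:x0+w],None,fx=8 if n=="side" else 8,fy=8,interpolation=cv2.INTER_CUBIC);cv2.imwrite(f"pics/yel_{n}.png",z)
# zooms of parts at 12x, top & side tiles
def tile(n,x,y,r=16,f=12): return cv2.resize(ims[n][y-r:y+r,x-r:x+r],None,fx=f,fy=f,interpolation=cv2.INTER_CUBIC)
r=np.hstack([tile("side",290,166,16,12),tile("side",226,221,16,12)]);q=np.hstack([tile("top",262,186,16,12),tile("top",278,261,16,12)])
cv2.imwrite("pics/p1.png",np.hstack([r,q])[:, :])
r=np.hstack([tile("side",325,200,20,10),tile("top",312,187,20,10)]);cv2.imwrite("pics/p2.png",r)
r=np.hstack([tile("side",355,240,20,10),tile("top",359,195,20,10)]);
q=np.hstack([tile("side",285,272,20,10),tile("top",346,253,20,10)]);cv2.imwrite("pics/p3.png",np.hstack([r]));cv2.imwrite("pics/p4.png",np.hstack([q]))
```

```text
red tri [[650.2, -290.6, 68.5], [642.6, -400.1, 71.8]]
[ 428.9 -277.8   66.1] 0.0010955774076061272
[[649.3, -289.3, 72.0], [642.7, -400.2, 72.0], [423.4, -386.7, 72.0], [428.8, -276.0, 72.0]] [ 536.05668283 -338.0379788    72.        ]
long axis yaw -3.4916845982191225
short 86.8932134823066
side [[648.6, -291.8, 72.0], [642.4, -400.1, 72.0], [427.9, -279.9, 72.0]] [ 535.11846535 -339.99756997   72.        ]
```

View pics/p1.png

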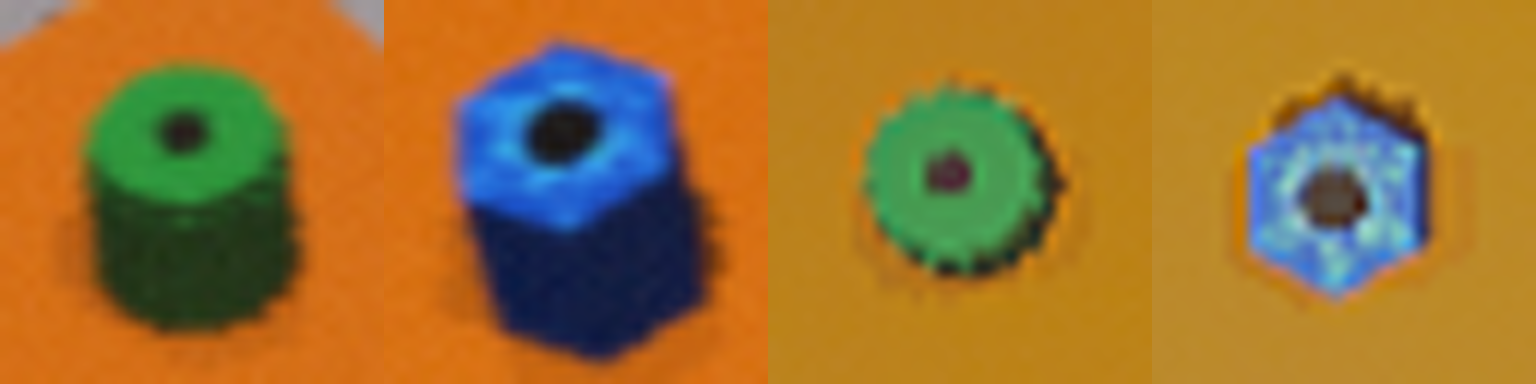

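View pics/p2.png

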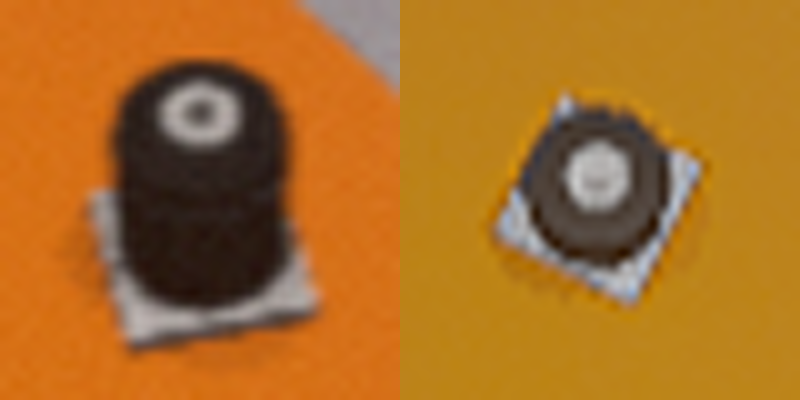

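View pics/p3.png

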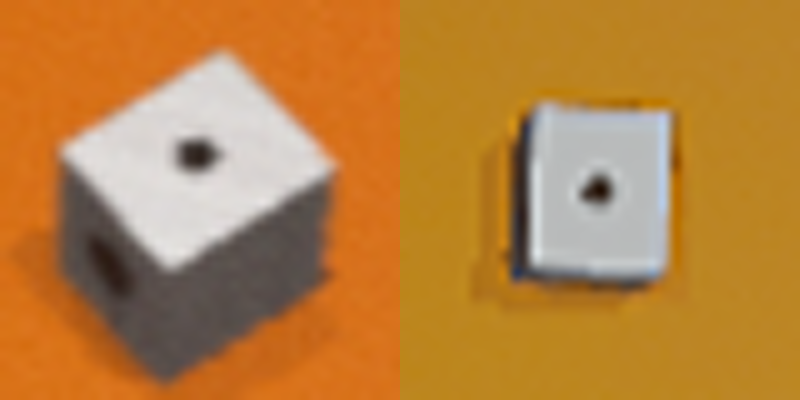

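View pics/p4.png

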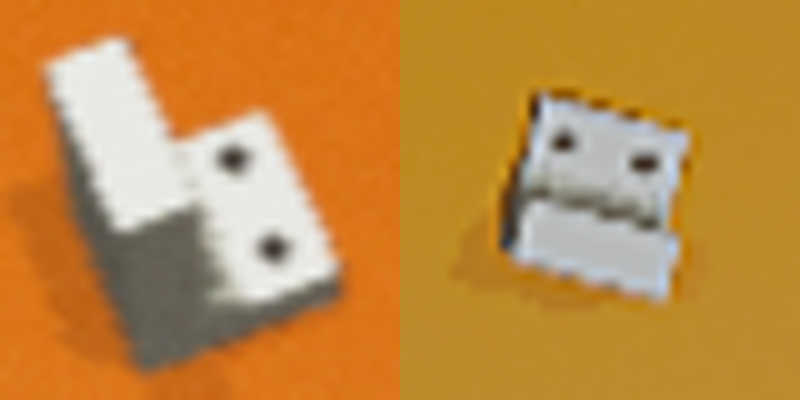

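View pics/yel_side.png

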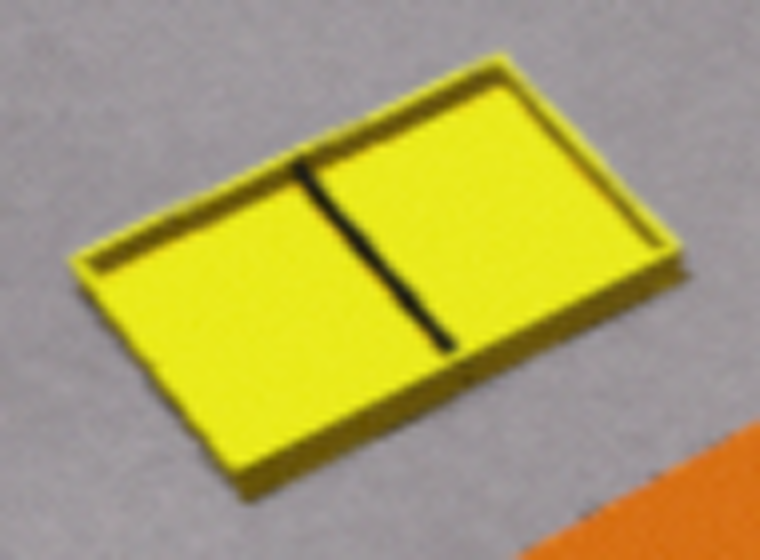

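View pics/yel_top.png

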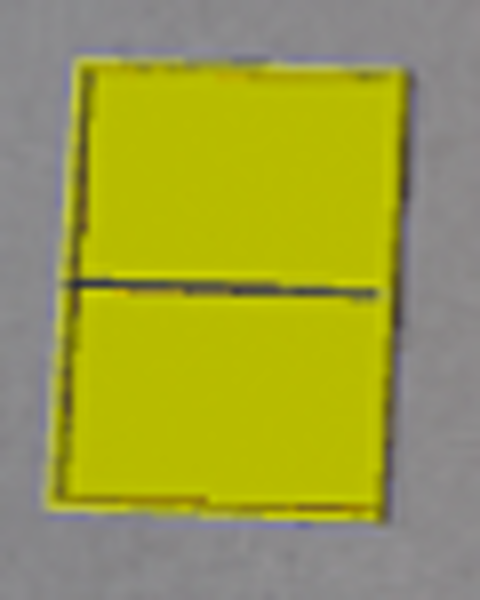

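Run:
```python
from h import *
def un(p,f,o): return (np.array(p)+.5)/f-.5+np.array(o)
def R(x): return np.round(np.array(x)*1000,1).tolist()
def both(name,s,t,z):
    P,g=tri(s,t); print(name,"tri",R(P),"gap",R(g),"side@z",R(plane("side",s,z)[:2]),"top@z",R(plane("top",t,z)[:2]))
    return P
both("gear",un((184,133),12,(274,150)),un((179,173),12,(246,170)),.040)
both("coup",un((179,132),12,(210,205)),un((182,199),12,(262,245)),.044)
so,to=(305,180),(292,167)
both("motor ring",un((201,113),10,so),un((198,175),10,to),.052)
S=[un(p,10,so) for p in((95,195),(318,305),(132,347))];T=[un(p,10,to) for p in((167,97),(300,163),(232,303),(98,230))]
W=np.array([plane("top",p,.010) for p in T]);print("motor foot top",R(W),R(W.mean(0)))
W2=np.array([plane("side",p,.010) for p in S]);print(" side",R(W2),R((W2[0]+W2[1])/2))
d=[W[1]-W[0],W[2]-W[3]];print("edge yaw",[np.degrees(np.arctan2(v[1],v[0])) for v in d],[np.degrees(np.arctan2(v[1],v[0])) for v in(W[3]-W[0],W[2]-W[1])], np.degrees(np.arctan2(*(W2[1]-W2[2])[1::-1])))
so,to=(335,220),(339,175)
both("block",un((197,154),10,so),un((198,189),10,to),.048)
S=[un(p,10,so) for p in((222,50),(335,163),(170,270),(62,150))];T=[un(p,10,to) for p in((140,105),(270,112),(262,272),(132,272))]
for n,L in(("side",S),("top",T)):
    W=np.array([plane(n,p,.048) for p in L]);print(n,R(W),R(W.mean(0)),[np.degrees(np.arctan2(*(W[i]-W[i-1])[1::-1]))for i in range(4)],[R(np.linalg.norm(W[i]-W[i-1])) for i in range(4)])
so,to=(265,252),(326,233)
h1=both("br h1",un((233,158),10,so),un((165,140),10,to),.016)
h2=both("br h2",un((275,247),10,so),un((245,163),10,to),.016)
v=h2-h1;print("yaw holes",np.degrees(np.arctan2(v[1],v[0])),R(np.linalg.norm(v)))
S=[un(p,10,so) for p in((45,65),(122,38),(190,205),(120,230))];T=[un(p,10,to) for p in((112,262),(122,200),(280,235),(265,298))]
for n,L in(("side",S),("top",T)):
    W=np.array([plane(n,p,.060) for p in L]);print(n,R(W),R(W.mean(0)),[np.degrees(np.arctan2(*(W[i]-W[i-1])[1::-1]))for i in range(4)],[R(np.linalg.norm(W[i]-W[i-1])) for i in range(4)])
so,to=(155,115),(160,195)
S=[un(p,8,so) for p in((503,55),(683,250),(240,475),(70,258))];T=[un(p,8,to) for p in((77,60),(410,68),(383,520),(48,510))]
T=T
for n,L in(("side",S),("top",T)):
    W=np.array([plane(n,p,.014) for p in L]);print("yel",n,R(W),R(W.mean(0)),[np.degrees(np.arctan2(*(W[i]-W[i-1])[1::-1]))for i in range(4)],[R(np.linalg.norm(W[i]-W[i-1])) for i in range(4)])
for a,b in zip(S,T): print(R(tri(a,b)[0]))
```

```text
gear tri [642.1, 128.5, 39.9] gap 0.0 side@z [642.0, 128.4] top@z [642.0, 128.5]
coup tri [444.4, 83.8, 45.1] gap 0.2 side@z [444.6, 84.7] top@z [444.5, 83.8]
motor ring tri [640.0, -3.3, 55.9] gap 0.2 side@z [641.9, -0.7] top@z [640.6, -3.3]
motor foot top [[667.2, 5.1, 10.0], [649.6, -30.4, 10.0], [612.1, -12.3, 10.0], [631.5, 23.3, 10.0]] [640.1, -3.6, 10.0]
 side [[630.9, 23.4, 10.0], [649.1, -31.2, 10.0], [611.0, -14.6, 10.0]] [640.0, -3.9, 10.0]
edge yaw [np.float64(-116.43590043606586), np.float64(-118.53731796237057)] [np.float64(153.05791646440184), np.float64(154.36691399195598)] -23.598554679501458
block tri [617.2, -123.9, 48.1] gap 0.0 side@z [617.3, -123.9] top@z [617.2, -123.9]
side [[638.0, -107.9, 48.0], [636.9, -142.8, 48.0], [595.1, -141.1, 48.0], [597.3, -106.1, 48.0]] [616.8, -124.5, 48.0] [np.float64(-2.5186751190229337), np.float64(-91.72210963175556), np.float64(177.71568682727116), np.float64(86.51454911977342)] [40.8, 34.9, 41.8, 35.1]
top [[638.9, -109.1, 48.0], [637.2, -142.6, 48.0], [595.9, -140.1, 48.0], [595.8, -106.8, 48.0]] [616.9, -124.7, 48.0] [np.f
[... 820 characters left out ...]
97896784881), np.float64(166.24207963952568)] [39.2, 15.6, 40.4, 16.1]
yel side [[597.1, 374.3, 14.0], [593.5, 264.3, 14.0], [445.3, 268.7, 14.0], [448.7, 380.1, 14.0]] [521.2, 321.8, 14.0] [np.float64(-2.2338486109973714), np.float64(-91.8701567310691), np.float64(178.2932959130336), np.float64(88.25507641245824)] [148.5, 110.1, 148.3, 111.4]
yel top [[596.5, 374.4, 14.0], [594.3, 262.7, 14.0], [445.9, 267.9, 14.0], [448.2, 379.0, 14.0]] [521.2, 321.0, 14.0] [np.float64(-1.772922655676), np.float64(-91.16360762360327), np.float64(178.00099581768725), np.float64(88.8229000411032)] [148.4, 111.7, 148.5, 111.1]
[596.8, 374.2, 14.2]
[593.5, 262.7, 15.3]
[445.5, 267.9, 14.6]
[448.3, 378.5, 15.5]
```

>>> servo_tool:
  deltas:
    - [[60,37,47,0,-1],[60,74,94,-10,-2],[60,111,141,-20,-3],[60,148,188,-30,-4],[60,185,235,-40,-5]]

```text
time: 0.72
tool_pos: [0.3577, -0.364, 0.2096]
tool_rot: [-0.0, 0.992, -0.124, -0.0]
contact_force: [0.5, 0.2, 0.8]
gripper_width: 0.705
```

>>> servo_tool:
  deltas:
    - [[60,36,46,-10,-0.5],[60,72,92,-20,-1],[60,108,138,-30,-1.5],[60,144,184,-40,-2],[60,180,230,-50,-2.08]]

```text
time: 1.35
tool_pos: [0.5377, -0.134, 0.1597]
tool_rot: [0.0, 0.973, -0.229, -0.0]
contact_force: [1.5, -0.1, -0.4]
gripper_width: 0.706
```

>>> servo_tool:
  deltas:
    - [[60,35,44,-10,0],[60,70,88,-20,0],[60,103,132,-30,0],[60,103,132,-40,0]]

```text
time: 1.85
tool_pos: [0.6412, -0.0008, 0.1194]
tool_rot: [-0.0, 0.974, -0.227, -0.0]
contact_force: [-0.3, -0.5, -0.1]
gripper_width: 0.703
```

```bash
cat > st.py <<'E'
from plant import state
import numpy as np
s=state();q=s["tool_rot"];yaw=np.degrees(2*np.arctan2(q[2],q[1]))
print("t",round(s["time"],2),"pos",np.round(np.array(s["tool_pos"])*1000,1),"jaw",round((yaw-90+180)%360-180,2),"F",np.round(s["contact_force"],2),"w",round(s["gripper_width"]*85.4,1),"q",np.round(q,4),"j6",round(s["joint_pos"][5],2))
E
python3 st.py
```

```text
t 1.85 pos [641.2  -0.8 119.4] jaw -116.26 F [-0.32 -0.54 -0.1 ] w 60.0 q [-2.000e-04  9.739e-01 -2.271e-01 -2.000e-04] j6 1.91
```

>>> servo_tool:
  deltas:
    - [[60,0,0,-35,0],[60,0,0,-65,0],[60,0,0,-82,0],[60,0,0,-84,0]]

```text
time: 2.35
tool_pos: [0.6387, -0.0042, 0.0347]
tool_rot: [0.0, 0.973, -0.23, -0.001]
contact_force: [-0.4, -0.6, 0.7]
gripper_width: 0.7
```

```bash
python3 st.py
```

```text
t 2.35 pos [638.7  -4.2  34.7] jaw -116.54 F [-0.38 -0.64  0.72] w 59.8 q [ 2.000e-04  9.733e-01 -2.296e-01 -1.500e-03] j6 1.91
```

Well aligned; close on the motor.

>>> servo_tool:
  deltas:
    - [[30,0,0,0,0],[30,0,0,0,0],[30,0,0,0,0],[30,0,0,0,0]]

```text
time: 2.85
tool_pos: [0.6412, -0.0041, 0.038]
tool_rot: [-0.0, 0.973, -0.229, 0.001]
contact_force: [-0.2, -0.4, 5.6]
gripper_width: 0.426
```

```bash
python3 st.py
```

```text
t 2.85 pos [641.2  -4.1  38. ] jaw -116.51 F [-0.24 -0.45  5.63] w 36.3 q [-1.000e-04  9.734e-01 -2.293e-01  1.400e-03] j6 1.91
```

>>> servo_tool:
  deltas:
    - [[30,0,0,15,0],[30,0,0,50,0],[30,0,0,95,0],[30,0,0,124,0]]

```text
time: 3.35
tool_pos: [0.6401, -0.0038, 0.1626]
tool_rot: [-0.0, 0.973, -0.229, 0.001]
contact_force: [1.1, -0.4, -2.9]
gripper_width: 0.427
```

```bash
python3 st.py
```

```text
t 3.35 pos [640.1  -3.8 162.6] jaw -116.5 F [ 1.14 -0.45 -2.93] w 36.5 q [-1.000e-04  9.734e-01 -2.292e-01  7.000e-04] j6 1.91
```

>>> servo_tool:
  deltas:
    - [[30,-12,-40,0,0.6],[30,-29,-93,0,1.4],[30,-47,-150,0,2.2],[30,-65,-208,0,3],[30,-81,-262,0,3.8]]

```text
time: 3.98
tool_pos: [0.5575, -0.2672, 0.16]
tool_rot: [-0.0, 1.0, -0.031, -0.001]
contact_force: [0.8, -1.0, -2.6]
gripper_width: 0.431
```

>>> servo_tool:
  deltas:
    - [[30,-15,-45,0,0],[30,-23,-70,-5,0],[30,-23,-73,-10,0],[30,-23,-73,-25,0],[30,-23,-73,-30,0]]

```text
time: 4.6
tool_pos: [0.5354, -0.3369, 0.1279]
tool_rot: [-0.001, 0.999, -0.032, -0.001]
contact_force: [-0.5, 0.2, -2.6]
gripper_width: 0.429
```

```bash
python3 st.py
```

```text
t 4.6 pos [ 535.4 -336.9  127.9] jaw -93.63 F [-0.46  0.25 -2.58] w 36.6 q [-0.0013  0.9995 -0.0317 -0.0015] j6 0.95
```

>>> servo_tool:
  deltas:
    - [[30,0,0,-12,0],[30,0,0,-22,0],[30,0,0,-25,0],[30,0,0,-25,0]]

```text
time: 5.1
tool_pos: [0.5359, -0.3387, 0.105]
tool_rot: [-0.0, 0.999, -0.032, -0.0]
contact_force: [-0.1, -0.4, -2.3]
gripper_width: 0.432
```

```bash
python3 st.py
cat > look.py <<'E'
import sys,cv2,numpy as np
from plant import grab_frame
# look.py name x0 y0 w h (side) x0 y0 w h (top)
a=list(map(int,sys.argv[2:])); out=[]
for i,n in enumerate(("side","top")):
    f=grab_frame(n)[:,:,::-1]; cv2.imwrite(f"pics/{sys.argv[1]}_{n}.png",f)
    x,y,w,h=a[4*i:4*i+4]; z=cv2.resize(f[y:y+h,x:x+w],(395,int(395*h/w)),interpolation=cv2.INTER_CUBIC)
    out.append(z)
H=max(o.shape[0] for o in out)
cv2.imwrite(f"pics/{sys.argv[1]}.png",np.hstack([cv2.copyMakeBorder(o,0,H-o.shape[0],0,5,0) for o in out]))
E
python3 look.py m1 310 230 170 170 390 150 120 140
```

```text
t 5.1 pos [ 535.9 -338.7  105. ] jaw -93.7 F [-0.11 -0.36 -2.28] w 36.9 q [-1.000e-04  9.995e-01 -3.230e-02 -2.000e-04] j6 0.95
```

View pics/m1.png

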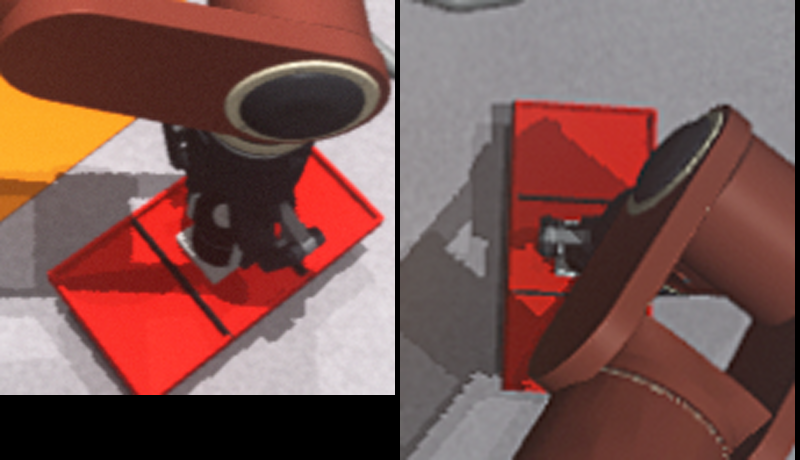

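>>> servo_tool:
  deltas:
    - [[30,0,0,-5,0],[30,0,0,-9,0],[30,0,0,-13,0],[30,0,0,-16,0],[30,0,0,-18,0]]

```text
time: 5.82
tool_pos: [0.536, -0.3389, 0.0873]
tool_rot: [0.0, 0.999, -0.032, -0.0]
contact_force: [-1.2, 0.4, 0.1]
gripper_width: 0.431
```

>>> servo_tool:
  deltas:
    - [[30,0,0,-1,0],[30,0,0,-2,0],[30,0,0,-2,0]]

```text
time: 6.2
tool_pos: [0.536, -0.3389, 0.0854]
tool_rot: [0.0, 0.999, -0.032, 0.0]
contact_force: [-0.9, 0.1, -0.8]
gripper_width: 0.427
```

```bash
for i in 1 2 3; do python3 st.py;done
```

```text
t 6.2 pos [ 536.  -338.9   85.4] jaw -93.71 F [-0.93  0.1  -0.83] w 36.5 q [ 1.000e-04  9.995e-01 -3.230e-02  0.000e+00] j6 0.95
t 6.2 pos [ 536.  -338.9   85.4] jaw -93.71 F [-0.93  0.1  -0.83] w 36.5 q [ 1.000e-04  9.995e-01 -3.230e-02  0.000e+00] j6 0.95
t 6.2 pos [ 536.  -338.9   85.4] jaw -93.71 F [-0.93  0.1  -0.83] w 36.5 q [ 1.000e-04  9.995e-01 -3.230e-02  0.000e+00] j6 0.95
```

>>> servo_tool:
  deltas:
    - [[30,0,0,-1,0],[30,0,0,-2,0],[30,0,0,-2,0],[30,0,0,-2,0]]

```text
time: 6.7
tool_pos: [0.536, -0.3389, 0.0834]
tool_rot: [0.0, 0.999, -0.032, 0.0]
contact_force: [-1.8, 0.1, 0.7]
gripper_width: 0.428
```

>>> servo_tool:
  deltas:
    - [[42,0,0,0,0],[46,0,0,0,0],[52,0,0,0,0],[56,0,0,0,0],[60,0,0,0,0]]

```text
time: 7.32
tool_pos: [0.5361, -0.3389, 0.0833]
tool_rot: [0.0, 0.999, -0.032, 0.0]
contact_force: [-0.2, 0.0, -0.3]
gripper_width: 0.701
```

>>> servo_tool:
  deltas:
    - [[60,0,0,6,0],[60,0,0,20,0],[60,0,0,50,0],[60,0,0,90,0]]

```text
time: 7.82
tool_pos: [0.5356, -0.3385, 0.1742]
tool_rot: [-0.0, 0.999, -0.032, -0.001]
contact_force: [0.3, -0.8, 0.0]
gripper_width: 0.7
```

```bash
python3 st.py
```

```text
t 7.83 pos [ 535.6 -338.5  174.2] jaw -93.7 F [ 0.34 -0.75  0.03] w 59.8 q [-4.000e-04  9.995e-01 -3.230e-02 -5.000e-04] j6 0.95
```

>>> servo_tool:
  deltas:
    - [[60,12,54,0,0],[60,25,112,-5,0],[60,38,170,-10,0],[60,51,228,-20,0],[60,64,286,-30,0]]

```text
time: 8.45
tool_pos: [0.6008, -0.0511, 0.1449]
tool_rot: [0.0, 0.999, -0.032, 0.001]
contact_force: [0.4, -0.3, -0.0]
gripper_width: 0.704
```

>>> servo_tool:
  deltas:
    - [[60,13,58,-10,0],[60,26,116,-30,0],[60,38,158,-40,0],[60,42,181.5,-55,0],[60,42,181.5,-70,0]]

```text
time: 9.07
tool_pos: [0.6423, 0.1296, 0.0732]
tool_rot: [0.0, 1.0, -0.031, 0.0]
contact_force: [-0.6, -0.4, -0.3]
gripper_width: 0.702
```

```bash
python3 st.py; python3 look.py g1 310 230 170 170 390 150 120 140
```

```text
t 9.07 pos [642.3 129.6  73.2] jaw -93.59 F [-0.65 -0.44 -0.32] w 59.9 q [ 1.000e-04  9.995e-01 -3.140e-02  5.000e-04] j6 1.72
```

View pics/g1.png

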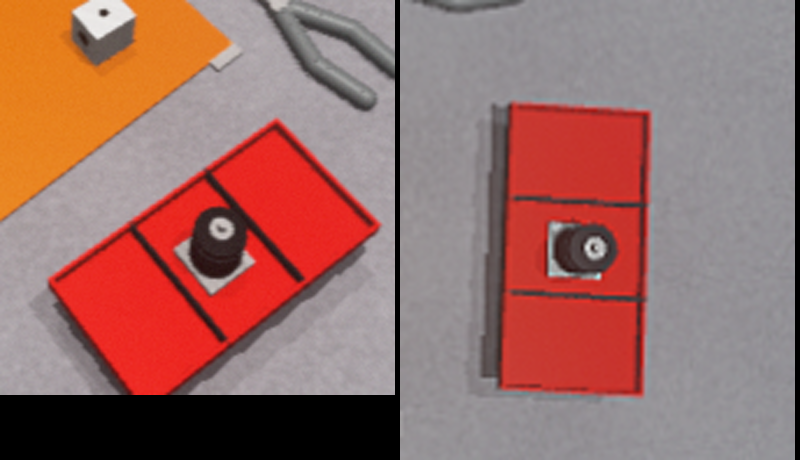

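>>> servo_tool:
  deltas:
    - [[60,0,0,-20,0],[60,0,0,-36,0],[60,0,0,-42,0],[60,0,0,-42,0]]

```text
time: 9.68
tool_pos: [0.6415, 0.1283, 0.0304]
tool_rot: [0.0, 0.999, -0.033, -0.001]
contact_force: [0.6, 0.6, 0.1]
gripper_width: 0.707
```

>>> servo_tool:
  deltas:
    - [[28,0,0,0,0],[28,0,0,0,0],[28,0,0,0,0],[28,0,0,0,0]]

```text
time: 10.18
tool_pos: [0.6429, 0.1288, 0.0325]
tool_rot: [-0.0, 0.999, -0.032, 0.001]
contact_force: [0.0, 0.3, 4.9]
gripper_width: 0.399
```

>>> servo_tool:
  deltas:
    - [[28,0,0,15,0],[28,0,0,50,0],[28,0,0,95,0],[28,0,0,129,0]]

```text
time: 10.68
tool_pos: [0.642, 0.1287, 0.1626]
tool_rot: [-0.0, 0.999, -0.032, 0.001]
contact_force: [0.1, 0.5, -1.7]
gripper_width: 0.399
```

```bash
python3 st.py
```

```text
t 10.68 pos [642.  128.7 162.6] jaw -93.7 F [ 0.15  0.54 -1.72] w 34.1 q [-1.000e-04  9.995e-01 -3.230e-02  5.000e-04] j6 1.72
```

>>> servo_tool:
  deltas:
    - [[28,-3,-40,0,0],[28,-7,-95,0,0],[28,-11,-155,0,0],[28,-15,-215,0,0],[28,-19,-275,0,0]]

```text
time: 11.3
tool_pos: [0.6222, -0.1479, 0.1605]
tool_rot: [-0.0, 0.999, -0.032, -0.0]
contact_force: [1.2, -0.1, -1.8]
gripper_width: 0.402
```

>>> servo_tool:
  deltas:
    - [[28,-4,-60,0,0],[28,-8,-115,0,0],[28,-11,-160,0,0],[28,-14,-190,-5,0],[28,-14,-196.5,-20,0]]

```text
time: 11.92
tool_pos: [0.6089, -0.3449, 0.1411]
tool_rot: [0.001, 0.999, -0.034, 0.001]
contact_force: [0.4, 0.3, -0.6]
gripper_width: 0.403
```

>>> servo_tool:
  deltas:
    - [[28,0,0,-20,0],[28,0,0,-38,0],[28,0,0,-50,0],[28,0,0,-54,0]]

```text
time: 12.42
tool_pos: [0.6086, -0.3417, 0.0846]
tool_rot: [-0.001, 0.999, -0.032, -0.001]
contact_force: [1.0, -0.8, -1.0]
gripper_width: 0.401
```

```bash
python3 st.py; python3 look.py g2 310 230 170 170 390 150 120 140
```

```text
t 12.43 pos [ 608.6 -341.7   84.6] jaw -93.65 F [ 1.03 -0.84 -1.03] w 34.3 q [-7.000e-04  9.995e-01 -3.190e-02 -1.000e-03] j6 1.02
```

View pics/g2.png

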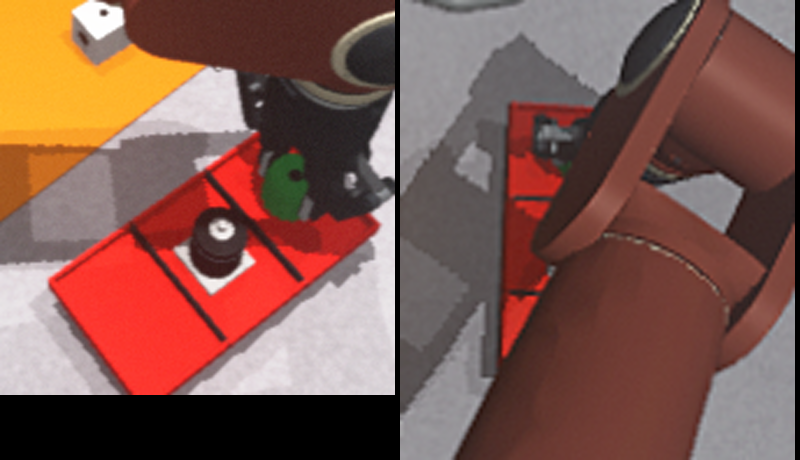

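>>> servo_tool:
  deltas:
    - [[28,0,0,-4,0],[28,0,0,-8,0],[28,0,0,-10,0],[28,0,0,-12,0],[28,0,0,-13,0]]

```text
time: 13.15
tool_pos: [0.6091, -0.343, 0.0734]
tool_rot: [0.0, 0.999, -0.032, 0.0]
contact_force: [-0.6, -0.2, -0.9]
gripper_width: 0.398
```

>>> servo_tool:
  deltas:
    - [[28,0,0,0,0],[28,0,0,0,0]]

```text
time: 13.4
tool_pos: [0.6091, -0.343, 0.0735]
tool_rot: [0.0, 0.999, -0.032, 0.0]
contact_force: [0.4, -0.5, 0.2]
gripper_width: 0.401
```

>>> servo_tool:
  deltas:
    - [[28,0,0,-1,0],[28,0,0,-1,0],[28,0,0,-1,0]]

```text
time: 13.78
tool_pos: [0.6091, -0.3429, 0.0724]
tool_rot: [0.0, 0.999, -0.032, 0.0]
contact_force: [-0.4, 0.1, 0.6]
gripper_width: 0.401
```

>>> servo_tool:
  deltas:
    - [[40,0,0,0,0],[44,0,0,0,0],[50,0,0,0,0],[55,0,0,0,0],[58,0,0,0,0]]

```text
time: 14.4
tool_pos: [0.609, -0.3429, 0.0723]
tool_rot: [0.0, 0.999, -0.032, -0.0]
contact_force: [-0.3, 1.3, -0.4]
gripper_width: 0.68
```

>>> servo_tool:
  deltas:
    - [[58,0,0,6,0],[58,0,0,20,0],[58,0,0,50,0],[58,0,0,90,0]]

```text
time: 14.9
tool_pos: [0.6086, -0.3426, 0.1631]
tool_rot: [-0.0, 0.999, -0.032, -0.001]
contact_force: [0.2, -1.2, 0.8]
gripper_width: 0.679
```

```bash
python3 st.py
```

```text
t 14.9 pos [ 608.6 -342.6  163.1] jaw -93.7 F [ 0.21 -1.2   0.79] w 58.0 q [-4.000e-04  9.995e-01 -3.230e-02 -6.000e-04] j6 1.02
```

Run:
```python
from h import *
def un(p,f,o): return (np.array(p)+.5)/f-.5+np.array(o)
S=[(174,42),(286,75),(284,182),(183,232),(78,195),(76,100)]
T=[(186,97),(274,142),(273,245),(185,298),(97,245),(98,148)]
for n,L,o in(("side",S,(210,205)),("top",T,(262,245))):
    W=np.array([plane(n,un(p,12,o),.044) for p in L]);c=W.mean(0);print(n,np.round(c*1000,1),[round(np.degrees(np.arctan2(*(w-c)[1::-1])),1) for w in W],[round(np.linalg.norm(w-c)*1000,1) for w in W])
```

```text
side [444.2  83.6  44. ] [np.float64(61.2), np.float64(-0.4), np.float64(-66.2), np.float64(-120.4), np.float64(178.6), np.float64(117.9)] [np.float64(21.1), np.float64(21.3), np.float64(21.4), np.float64(20.4), np.float64(20.1), np.float64(20.8)]
top [445.2  83.1  44. ] [np.float64(0.3), np.float64(-58.6), np.float64(-118.9), np.float64(-179.7), np.float64(119.2), np.float64(61.9)] [np.float64(20.7), np.float64(21.8), np.float64(21.2), np.float64(21.4), np.float64(21.3), np.float64(21.1)]
```

>>> servo_tool:
  deltas:
    - [[58,-20,52,0,0.2],[58,-41,106,0,0.4],[58,-62,160,0,0.6],[58,-83,214,-5,0.6],[58,-104,268,-10,0.6]]

```text
time: 15.52
tool_pos: [0.5047, -0.0734, 0.1538]
tool_rot: [0.0, 1.0, -0.001, 0.001]
contact_force: [0.7, 0.5, -0.3]
gripper_width: 0.682
```

>>> servo_tool:
  deltas:
    - [[58,-20,52,-10,0],[58,-41,106,-20,0],[58,-56,146,-35,0],[58,-60.5,158.8,-60,0],[58,-60.5,158.8,-77,0]]

```text
time: 16.15
tool_pos: [0.4444, 0.0847, 0.0754]
tool_rot: [0.0, 1.0, 0.0, 0.001]
contact_force: [-0.8, -0.2, 0.8]
gripper_width: 0.684
```

```bash
python3 st.py; python3 look.py c1 310 230 170 170 390 150 120 140
```

```text
t 16.15 pos [444.4  84.7  75.4] jaw -89.98 F [-0.81 -0.21  0.77] w 58.4 q [0.e+00 1.e+00 2.e-04 6.e-04] j6 1.59
```

View pics/c1.png

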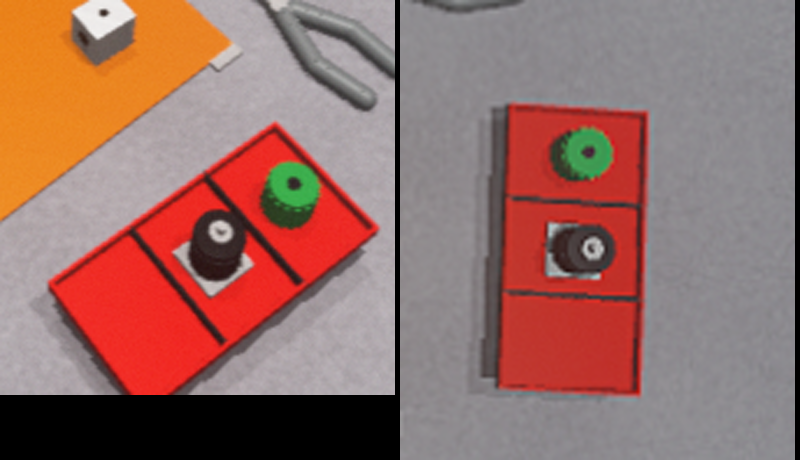

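>>> servo_tool:
  deltas:
    - [[58,0,0,-20,0],[58,0,0,-36,0],[58,0,0,-43,0],[58,0,0,-43,0]]

```text
time: 16.75
tool_pos: [0.4444, 0.0837, 0.032]
tool_rot: [0.0, 1.0, -0.001, -0.0]
contact_force: [-0.3, 0.1, 0.3]
gripper_width: 0.681
```

>>> servo_tool:
  deltas:
    - [[28,0,0,0,0],[28,0,0,0,0],[28,0,0,0,0],[28,0,0,0,0]]

```text
time: 17.25
tool_pos: [0.4454, 0.084, 0.0332]
tool_rot: [0.0, 1.0, -0.001, 0.001]
contact_force: [0.2, -0.3, 4.5]
gripper_width: 0.407
```

>>> servo_tool:
  deltas:
    - [[28,0,0,15,0],[28,0,0,50,0],[28,0,0,95,0],[28,0,0,128,0]]

```text
time: 17.75
tool_pos: [0.4445, 0.084, 0.1626]
tool_rot: [-0.0, 1.0, -0.001, 0.001]
contact_force: [0.6, 0.2, -2.2]
gripper_width: 0.412
```

```bash
python3 st.py
```

```text
t 17.75 pos [444.5  84.  162.6] jaw -90.1 F [ 0.62  0.22 -2.15] w 35.2 q [-1.e-04  1.e+00 -9.e-04  7.e-04] j6 1.59
```

>>> servo_tool:
  deltas:
    - [[28,2,-40,0,0],[28,5,-95,0,-0.2],[28,8,-155,0,-0.4],[28,11,-215,0,-0.6],[28,14,-275,0,-0.6]]

```text
time: 18.38
tool_pos: [0.458, -0.1927, 0.1608]
tool_rot: [-0.0, 0.999, -0.032, 0.0]
contact_force: [0.6, -0.0, -0.3]
gripper_width: 0.411
```

>>> servo_tool:
  deltas:
    - [[28,2,-60,0,0],[28,3.5,-105,-5,0],[28,4.6,-138,-15,0],[28,4.6,-143,-30,0],[28,4.6,-143,-50,0]]

```text
time: 19.0
tool_pos: [0.463, -0.3336, 0.1096]
tool_rot: [-0.0, 0.999, -0.032, 0.0]
contact_force: [0.5, 0.4, -0.5]
gripper_width: 0.41
```

>>> servo_tool:
  deltas:
    - [[28,0,0,-15,0],[28,0,0,-25,0],[28,0,0,-28,0],[28,0,0,-28,0]]

```text
time: 19.5
tool_pos: [0.4634, -0.3339, 0.0825]
tool_rot: [0.0, 0.999, -0.032, 0.0]
contact_force: [-0.1, -0.8, -0.3]
gripper_width: 0.407
```

```bash
python3 st.py; python3 look.py c2 310 230 170 170 390 150 120 140
```

```text
t 19.5 pos [ 463.4 -333.9   82.5] jaw -93.68 F [-0.12 -0.84 -0.25] w 34.7 q [ 1.000e-04  9.995e-01 -3.210e-02  2.000e-04] j6 0.88
```

View pics/c2.png

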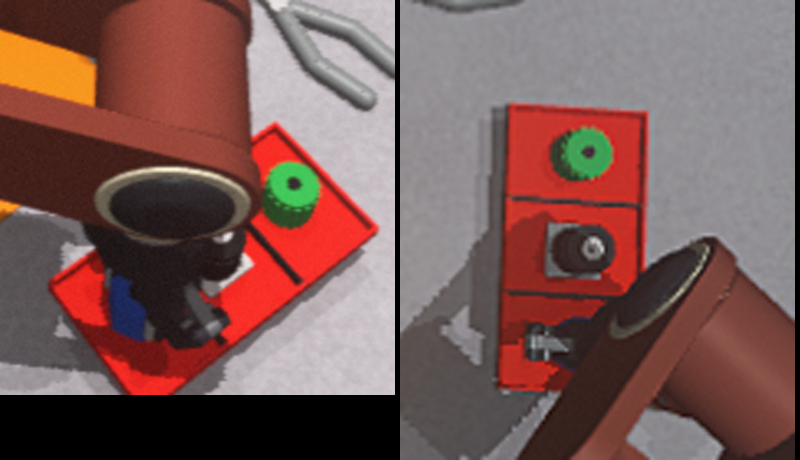

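>>> servo_tool:
  deltas:
    - [[28,0,0,-4,0],[28,0,0,-8,0],[28,0,0,-10,0],[28,0,0,-12,0],[28,0,0,-13,0]]

```text
time: 20.23
tool_pos: [0.463, -0.334, 0.0692]
tool_rot: [-0.0, 0.999, -0.032, -0.0]
contact_force: [-0.8, 0.4, 0.6]
gripper_width: 0.409
```

>>> servo_tool:
  deltas:
    - [[28,0,0,0,0],[28,0,0,0,0]]

```text
time: 20.48
tool_pos: [0.4631, -0.3341, 0.0694]
tool_rot: [0.0, 0.999, -0.032, 0.0]
contact_force: [-0.0, -0.2, -0.1]
gripper_width: 0.415
```

>>> servo_tool:
  deltas:
    - [[40,0,0,0,0],[44,0,0,0,0],[50,0,0,0,0],[55,0,0,0,0],[58,0,0,0,0]]

```text
time: 21.1
tool_pos: [0.4631, -0.3341, 0.0693]
tool_rot: [0.0, 0.999, -0.032, 0.0]
contact_force: [0.7, 0.2, -0.1]
gripper_width: 0.679
```

>>> servo_tool:
  deltas:
    - [[58,0,0,6,0],[58,0,0,20,0],[58,0,0,50,0],[58,0,0,91,0]]

```text
time: 21.6
tool_pos: [0.4627, -0.3336, 0.1612]
tool_rot: [-0.0, 0.999, -0.032, -0.001]
contact_force: [-0.9, 0.6, 0.2]
gripper_width: 0.677
```

```bash
python3 st.py
```

```text
t 21.6 pos [ 462.7 -333.6  161.2] jaw -93.71 F [-0.94  0.6   0.16] w 57.8 q [-5.000e-04  9.995e-01 -3.230e-02 -5.000e-04] j6 0.88
```

>>> servo_tool:
  deltas:
    - [[58,34,46,0,0.1],[58,69,94,-10,0.1],[58,104,142,-30,0.1],[58,138,188,-55,0.1],[58,153.9,209.8,-80,0.1]]

```text
time: 22.22
tool_pos: [0.6191, -0.1219, 0.0813]
tool_rot: [0.0, 1.0, -0.026, 0.001]
contact_force: [0.1, -0.3, 1.0]
gripper_width: 0.682
```

>>> servo_tool:
  deltas:
    - [[58,0,0,-15,0],[58,0,0,-35,0],[58,0,0,-46,0],[58,0,0,-47,0],[58,0,0,-47,0]]

```text
time: 22.85
tool_pos: [0.6173, -0.125, 0.034]
tool_rot: [0.0, 1.0, -0.028, 0.001]
contact_force: [-0.7, 0.2, 0.7]
gripper_width: 0.68
```

```bash
python3 st.py; python3 look.py b1 310 230 170 170 390 150 120 140
```

```text
t 22.85 pos [ 617.3 -125.    34. ] jaw -93.16 F [-0.71  0.18  0.66] w 58.0 q [ 2.000e-04  9.996e-01 -2.760e-02  5.000e-04] j6 1.31
```

View pics/b1.png

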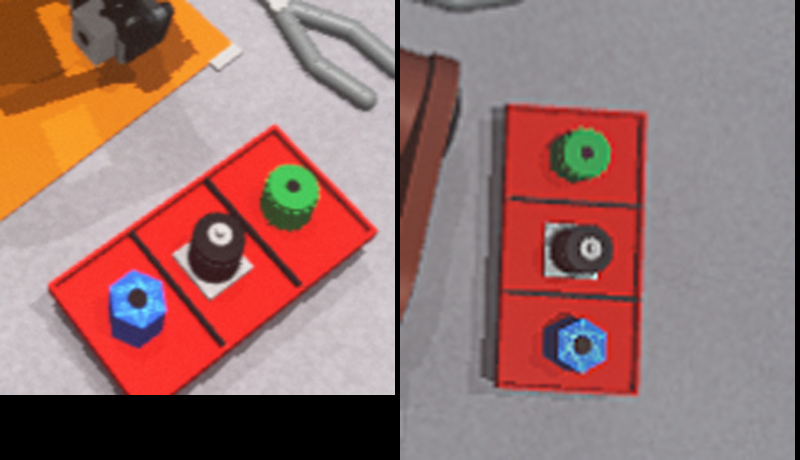

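>>> servo_tool:
  deltas:
    - [[28,0,0,0,0],[28,0,0,0,0],[28,0,0,0,0],[28,0,0,0,0]]

```text
time: 23.45
tool_pos: [0.6177, -0.1245, 0.0342]
tool_rot: [0.0, 1.0, -0.027, 0.001]
contact_force: [-0.5, -0.5, 5.2]
gripper_width: 0.414
```

>>> servo_tool:
  deltas:
    - [[28,0,0,15,0],[28,0,0,50,0],[28,0,0,95,0],[28,0,0,107,0]]

```text
time: 23.95
tool_pos: [0.6186, -0.1247, 0.144]
tool_rot: [0.001, 1.0, -0.027, 0.003]
contact_force: [0.8, -0.4, -2.4]
gripper_width: 0.415
```

```bash
python3 st.py
```

```text
t 23.95 pos [ 618.6 -124.7  144. ] jaw -93.1 F [ 0.82 -0.35 -2.37] w 35.4 q [ 8.000e-04  9.996e-01 -2.700e-02  2.700e-03] j6 1.31
```

>>> servo_tool:
  deltas:
    - [[28,-5,40,0,0.1],[28,-12,95,0,0.2],[28,-20,153,0,0.2],[28,-28,211,0,0.2],[28,-36,269,0,0.2]]

```text
time: 24.58
tool_pos: [0.5793, 0.1464, 0.1384]
tool_rot: [0.0, 1.0, -0.017, -0.001]
contact_force: [0.6, -0.2, -1.3]
gripper_width: 0.414
```

>>> servo_tool:
  deltas:
    - [[28,-8,58,0,0],[28,-15,113,0,0],[28,-20,153,-10,0],[28,-23.3,174,-25,0],[28,-23.3,175.5,-40,0]]

```text
time: 25.2
tool_pos: [0.5566, 0.3205, 0.0979]
tool_rot: [0.001, 1.0, -0.016, -0.001]
contact_force: [0.2, -0.8, -2.5]
gripper_width: 0.411
```

>>> servo_tool:
  deltas:
    - [[28,0,0,-20,0],[28,0,0,-35,0],[28,0,0,-42,0],[28,0,0,-42,0]]

```text
time: 25.7
tool_pos: [0.5576, 0.3196, 0.0576]
tool_rot: [0.0, 1.0, -0.017, -0.0]
contact_force: [0.4, -0.6, -0.7]
gripper_width: 0.414
```

```bash
python3 st.py; python3 look.py b2 150 100 120 120 140 180 120 110
```

```text
t 25.7 pos [557.6 319.6  57.6] jaw -91.95 F [ 0.45 -0.62 -0.65] w 35.4 q [ 2.000e-04  9.999e-01 -1.700e-02 -5.000e-04] j6 2.01
```

View pics/b2.png

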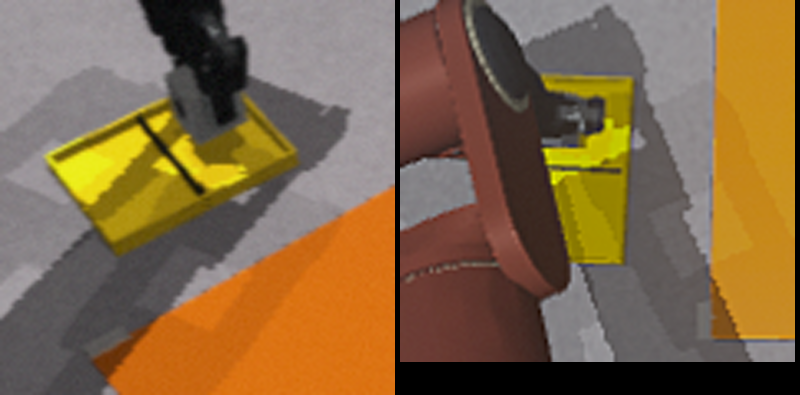

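>>> servo_tool:
  deltas:
    - [[28,0,0,-10,0],[28,0,0,-18,0],[28,0,0,-21,0],[28,0,0,-22,0],[28,0,0,-23,0]]

```text
time: 26.42
tool_pos: [0.5579, 0.3203, 0.0354]
tool_rot: [-0.0, 1.0, -0.017, 0.0]
contact_force: [0.0, -0.8, -2.0]
gripper_width: 0.407
```

>>> servo_tool:
  deltas:
    - [[28,0,0,-0.5,0],[28,0,0,-1,0],[28,0,0,-1,0]]

```text
time: 26.8
tool_pos: [0.5577, 0.3203, 0.0344]
tool_rot: [-0.0, 1.0, -0.017, 0.0]
contact_force: [-0.4, 0.1, -2.8]
gripper_width: 0.409
```

>>> servo_tool:
  deltas:
    - [[28,0,0,-0.5,0],[28,0,0,-1,0],[28,0,0,-1,0]]

```text
time: 27.18
tool_pos: [0.5578, 0.3203, 0.0342]
tool_rot: [0.0, 1.0, -0.017, -0.0]
contact_force: [-3.3, -2.6, 4.8]
gripper_width: 0.414
```

Contact with the floor (Fz went from -2.8 to +4.8 N). Release.

>>> servo_tool:
  deltas:
    - [[40,0,0,0,0],[44,0,0,0,0],[50,0,0,0,0],[55,0,0,0,0],[55,0,0,0,0]]

```text
time: 27.8
tool_pos: [0.5577, 0.3203, 0.0333]
tool_rot: [-0.0, 1.0, -0.017, 0.0]
contact_force: [0.2, -1.2, 0.5]
gripper_width: 0.646
```

>>> servo_tool:
  deltas:
    - [[55,0,0,6,0],[55,0,0,20,0],[55,0,0,50,0],[55,0,0,97,0]]

```text
time: 28.3
tool_pos: [0.5567, 0.3198, 0.1305]
tool_rot: [0.001, 1.0, -0.017, -0.001]
contact_force: [1.1, 0.9, 0.6]
gripper_width: 0.645
```

```bash
python3 st.py
```

```text
t 28.3 pos [556.7 319.8 130.5] jaw -91.91 F [1.06 0.92 0.56] w 55.1 q [ 5.000e-04  9.999e-01 -1.660e-02 -1.300e-03] j6 2.01
```

>>> servo_tool:
  deltas:
    - [[60,-14,-56,0,-0.4],[60,-28,-112,0,-0.8],[60,-43,-170,0,-1.2],[60,-57,-228,0,-1.6],[60,-71,-284,0,-2.08]]

```text
time: 28.92
tool_pos: [0.4866, 0.0345, 0.1318]
tool_rot: [0.0, 0.992, -0.126, 0.001]
contact_force: [0.6, -0.9, -0.7]
gripper_width: 0.704
```

>>> servo_tool:
  deltas:
    - [[60,-14,-56,0,0],[60,-27,-105,0,0],[60,-32.1,-124.4,-8,0],[60,-32.1,-124.4,-25,0],[60,-32.1,-124.4,-40,0]]

```text
time: 29.55
tool_pos: [0.4546, -0.0876, 0.0896]
tool_rot: [-0.0, 0.992, -0.125, 0.0]
contact_force: [-0.5, 0.1, -0.0]
gripper_width: 0.702
```

>>> servo_tool:
  deltas:
    - [[60,0,0,-20,0],[60,0,0,-40,0],[60,0,0,-49,0],[60,0,0,-50,0]]

```text
time: 30.05
tool_pos: [0.4541, -0.0873, 0.0394]
tool_rot: [-0.0, 0.992, -0.125, -0.001]
contact_force: [-0.3, -0.2, 0.1]
gripper_width: 0.7
```

```bash
python3 st.py; python3 look.py k1 150 100 160 200 140 180 250 110
```

```text
t 30.05 pos [454.1 -87.3  39.4] jaw -104.32 F [-0.34 -0.15  0.05] w 59.8 q [-3.000e-04  9.922e-01 -1.246e-01 -1.000e-03] j6 1.47
```

View pics/k1.png

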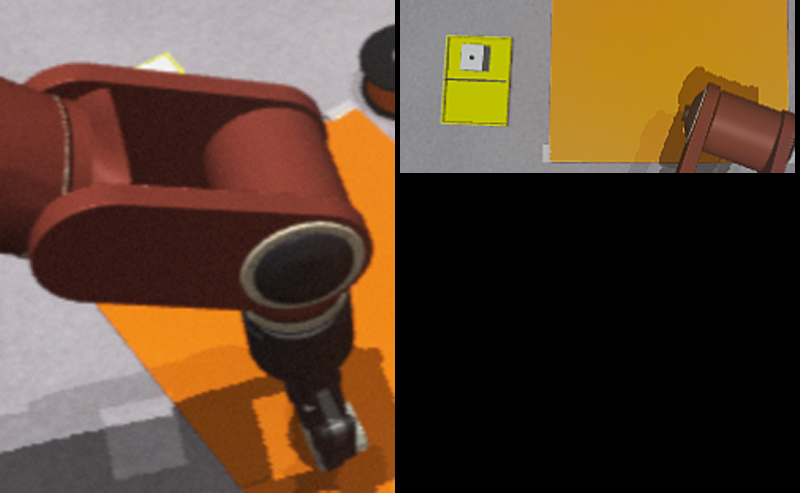

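>>> servo_tool:
  deltas:
    - [[32,0,0,0,0],[32,0,0,0,0],[32,0,0,0,0],[32,0,0,0,0]]

```text
time: 30.65
tool_pos: [0.4555, -0.0885, 0.0414]
tool_rot: [0.0, 0.992, -0.125, 0.001]
contact_force: [0.3, 1.0, 5.1]
gripper_width: 0.465
```

>>> servo_tool:
  deltas:
    - [[32,0,0,15,0],[32,0,0,50,0],[32,0,0,90,0],[32,0,0,100,0]]

```text
time: 31.15
tool_pos: [0.4561, -0.0887, 0.1437]
tool_rot: [0.001, 0.992, -0.125, 0.003]
contact_force: [0.2, -1.0, -1.4]
gripper_width: 0.461
```

```bash
python3 st.py
```

```text
t 31.15 pos [456.1 -88.7 143.7] jaw -104.39 F [ 0.19 -0.95 -1.4 ] w 39.3 q [ 7.000e-04  9.921e-01 -1.252e-01  2.700e-03] j6 1.47
```

>>> servo_tool:
  deltas:
    - [[32,2,40,0,0.4],[32,4,95,0,0.8],[32,7,153,0,1.3],[32,9,211,0,1.7],[32,11,269,0,2.07]]

```text
time: 31.78
tool_pos: [0.4645, 0.1825, 0.1392]
tool_rot: [0.0, 1.0, -0.017, -0.001]
contact_force: [1.2, -0.1, 0.4]
gripper_width: 0.461
```

>>> servo_tool:
  deltas:
    - [[32,3,58,0,0],[32,5,105,0,0],[32,6.1,137,-8,0],[32,6.1,142.5,-25,0],[32,6.1,142.5,-40,0]]

```text
time: 32.4
tool_pos: [0.4707, 0.3225, 0.0979]
tool_rot: [0.001, 1.0, -0.017, -0.001]
contact_force: [0.2, 0.4, -1.7]
gripper_width: 0.464
```

>>> servo_tool:
  deltas:
    - [[32,0,0,-18,0],[32,0,0,-32,0],[32,0,0,-35,0],[32,0,0,-35,0]]

```text
time: 32.9
tool_pos: [0.4719, 0.3231, 0.0654]
tool_rot: [-0.0, 1.0, -0.017, 0.0]
contact_force: [-0.7, -0.5, -0.2]
gripper_width: 0.462
```

```bash
python3 st.py; python3 look.py k2 150 100 120 120 140 180 120 110
```

```text
t 32.9 pos [471.9 323.1  65.4] jaw -91.99 F [-0.66 -0.52 -0.17] w 39.4 q [-0.000e+00  9.998e-01 -1.740e-02  1.000e-04] j6 2.08
```

View pics/k2.png

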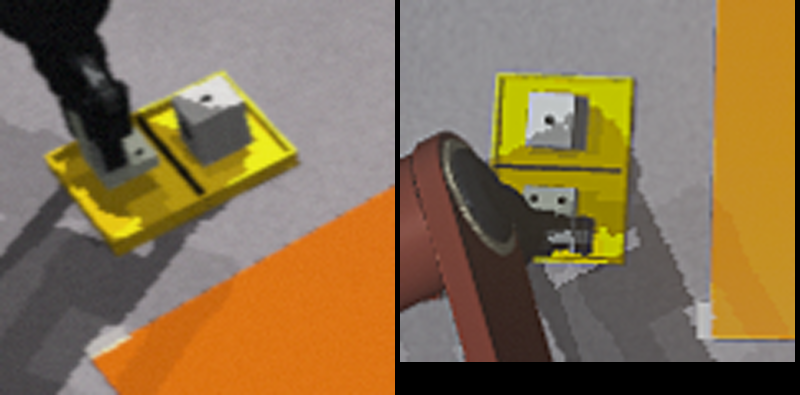

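>>> servo_tool:
  deltas:
    - [[32,0,0,-10,0],[32,0,0,-18,0],[32,0,0,-21,0],[32,0,0,-22,0],[32,0,0,-23,0]]

```text
time: 33.62
tool_pos: [0.4718, 0.3234, 0.0424]
tool_rot: [-0.0, 1.0, -0.017, 0.0]
contact_force: [0.0, 0.1, -0.4]
gripper_width: 0.459
```

>>> servo_tool:
  deltas:
    - [[32,0,0,-0.5,0],[32,0,0,-1,0],[32,0,0,-1,0]]

```text
time: 34.0
tool_pos: [0.4718, 0.3234, 0.0415]
tool_rot: [-0.0, 1.0, -0.017, 0.0]
contact_force: [0.9, -0.0, -0.3]
gripper_width: 0.464
```

>>> servo_tool:
  deltas:
    - [[32,0,0,-0.5,0],[32,0,0,-1,0],[32,0,0,-1,0]]

```text
time: 34.38
tool_pos: [0.4718, 0.3234, 0.0414]
tool_rot: [0.0, 1.0, -0.017, -0.0]
contact_force: [-3.5, -1.7, 6.4]
gripper_width: 0.464
```

>>> servo_tool:
  deltas:
    - [[44,0,0,0,0],[48,0,0,0,0],[54,0,0,0,0],[58,0,0,0,0],[58,0,0,0,0]]

```text
time: 35.0
tool_pos: [0.4717, 0.3233, 0.0402]
tool_rot: [0.0, 1.0, -0.017, 0.0]
contact_force: [-0.2, 0.6, 0.2]
gripper_width: 0.678
```

>>> servo_tool:
  deltas:
    - [[58,0,0,6,0],[58,0,0,20,0],[58,0,0,50,0],[58,0,0,100,0],[58,0,0,130,0]]

```text
time: 35.62
tool_pos: [0.4729, 0.324, 0.1747]
tool_rot: [-0.001, 1.0, -0.017, 0.002]
contact_force: [0.5, 0.7, -0.7]
gripper_width: 0.68
```

>>> servo_tool:
  deltas:
    - [[58,0,-50,10,0],[58,0,-105,20,0],[58,0,-165,30,0],[58,0,-225,40,0],[58,0,-285,40,0]]

```text
time: 36.25
tool_pos: [0.4722, 0.0365, 0.213]
tool_rot: [0.0, 1.0, -0.017, 0.002]
contact_force: [1.2, -0.7, -0.5]
gripper_width: 0.683
```

```bash
python3 st.py; python3 look.py e1 150 100 120 120 140 180 120 110
```

```text
t 36.25 pos [472.2  36.5 213. ] jaw -91.94 F [ 1.15 -0.72 -0.49] w 58.3 q [ 2.000e-04  9.999e-01 -1.690e-02  2.400e-03] j6 1.52
```

View pics/e1.png

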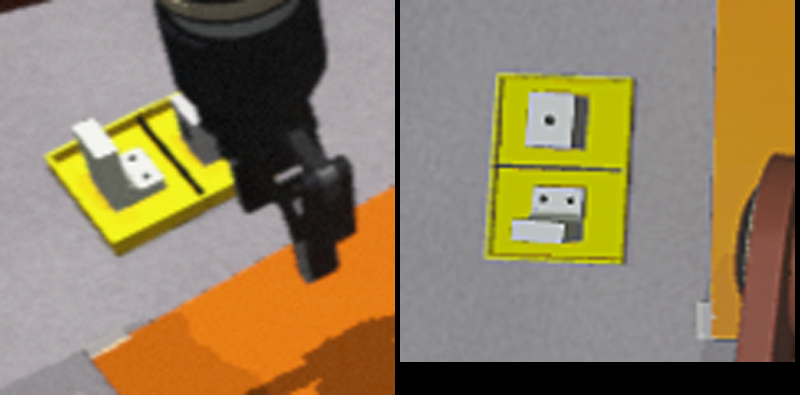

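View pics/e1_top.png

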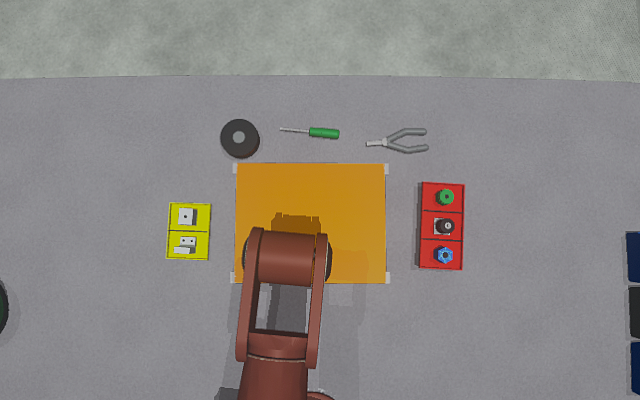

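View pics/e1_side.png

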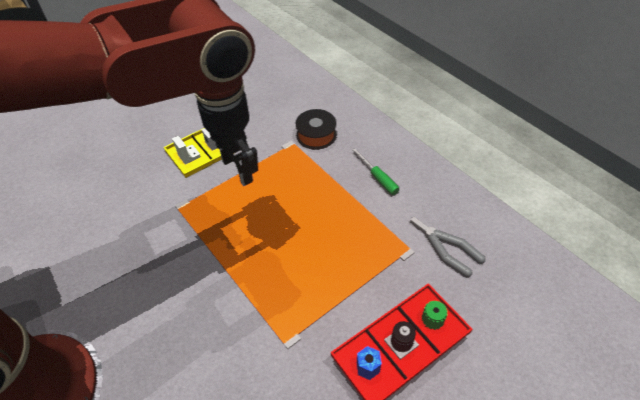

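Run:
```python
import cv2,numpy as np
def t(f,x,y,r=20,z=10): return cv2.resize(cv2.imread(f"pics/{f}.png")[y-r:y+r,x-r:x+r],None,fx=z,fy=z,interpolation=cv2.INTER_CUBIC)
cv2.imwrite("pics/f1.png",np.hstack([t("k2_side",212,133,16,12),t("e1_top",188,217,16,12)]))
cv2.imwrite("pics/f2.png",np.hstack([t("e1_side",187,151),t("e1_top",186,243)]))
cv2.imwrite("pics/f3.png",np.hstack([t("e1_side",402,338,50,8)[:, :],]))
cv2.imwrite("pics/f4.png",t("e1_top",445,226,36,8))
```

```text
(no output)
```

View pics/f1.png

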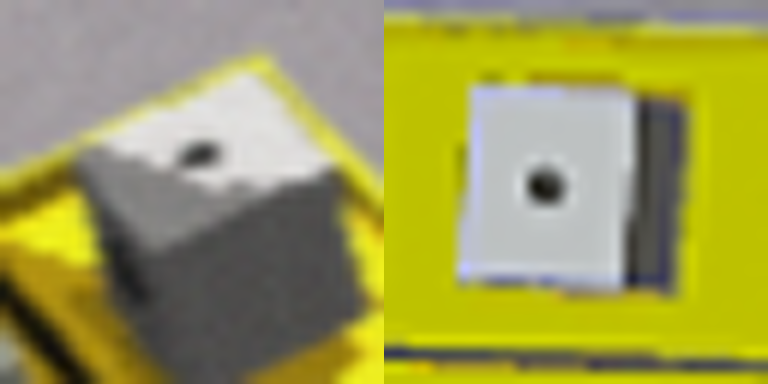

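View pics/f2.png

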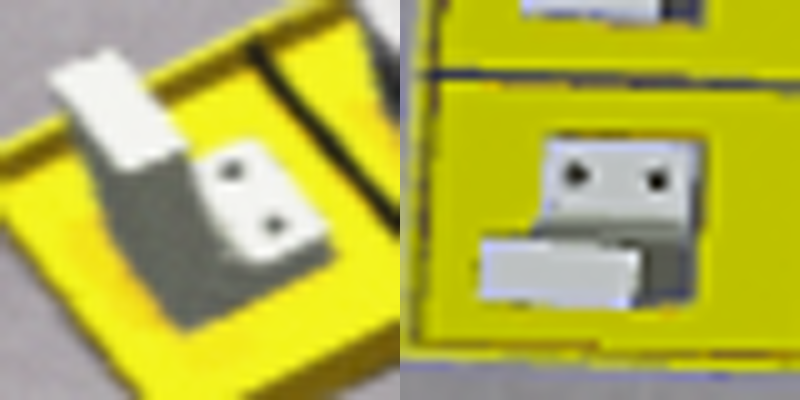

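View pics/f3.png

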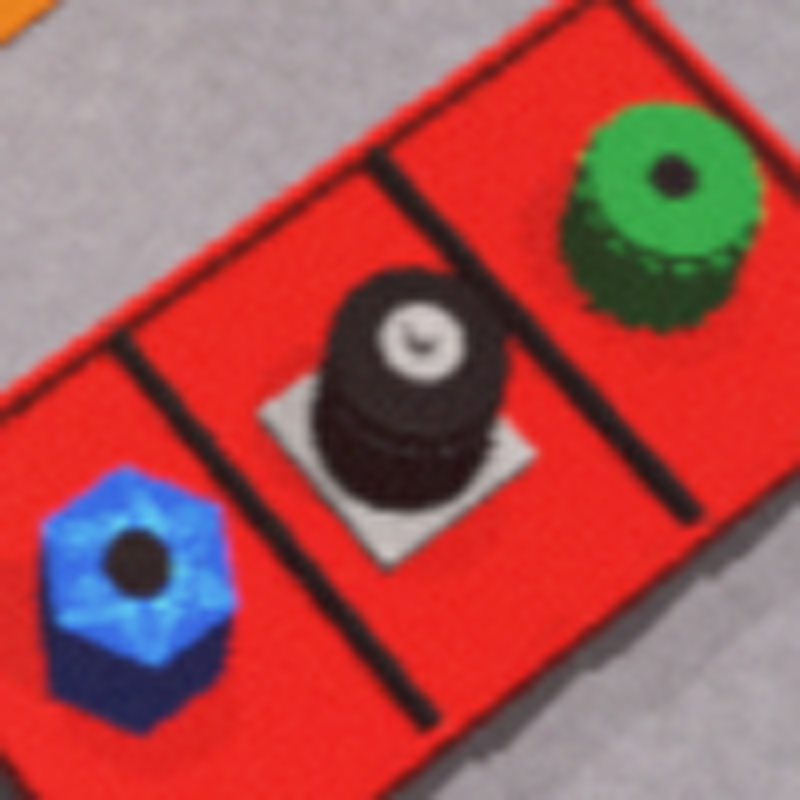

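View pics/f4.png

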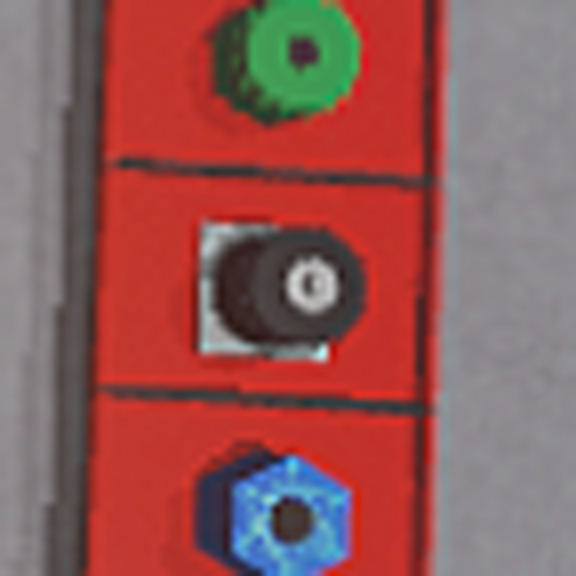

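Run:
```python
from h import *
def un(p,f,o): return (np.array(p)+.5)/f-.5+np.array(o)
for n,s,t in(("block",un((200,154),12,(196,117)),un((162,187),12,(172,201))),
 ("brh1",un((233,170),10,(167,131)),un((176,174),10,(166,223))),("brh2",un((275,224),10,(167,131)),un((257,181),10,(166,223))),
 ("gear",un((674,176),8,(352,288)),un((303,51),8,(409,190))),("coup",un((137,562),8,(352,288)),un((291,519),8,(409,190))),("motor boss",un((421,342),8,(352,288)),un((312,285),8,(409,190)))):
    P,g=tri(s,t);print(n,np.round(P*1000,1),round(g*1000,1))
```

```text
block [557.1 319.5  49.9] 0.5
brh1 [496.2 332.6  17.7] 0.8
brh2 [494.9 311.1  17. ] 0.0
gear [ 608.6 -342.6   76.4] 0.2
coup [ 462.6 -333.5   80. ] 0.7
motor boss [ 534.7 -338.7   90.5] 0.0
```

```bash
python3 -c "
from plant import job_done;print(job_done())"
```

```text
the job is handed in; nothing more can be done
None
```

Both kits are made up and the job is handed in, at about 36 s on the robot clock.

- **Extruder kit:** The motor went first into the lift's middle compartment. The gear then went into the far outer compartment and the coupling into the near one. I lowered each in small steps and released it once the measured force had returned to about zero.
- **Frame kit:** The block is in the far compartment of the yellow tray and the bracket is in the near one. I released each on floor contact, at about 5–6 N.

**Last checks:**
- **Lift:** The two-view heights of the gear, coupling and motor all put the lift floor at about 40 mm. That is 22 mm down, well short of the 45 mm stop, and it shows the three parts standing level.
- **Tray:** The block top read 49.9 mm against an expected 48 mm. The bracket foot read 17.0–17.7 mm against 16 mm. Both are 1–2 mm high, within the calibration error, and both parts look upright and flat.
- **Bystanders and arm:** The pliers, screwdriver and spool look unmoved by eye in both pictures, and the gripper is raised clear of everything.

No check failed. Two readings are weaker: wrist-force noise of about 0.6–1 N made the release points for the light gear and coupling rest partly on computed heights. Two of the three lift-rim corners also first measured 3–6 mm below the stated 72 mm, so I relied on the force and the later pictures there.

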